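Return a shoe last through the sprung chute flap

TASK

Send the yellow shoe last lying on the bench down the return chute: set it on the chute's loading deck, sole down with its toe towards the red flap, and let go of it. Then push it on so that the last itself opens the sprung flap and slides down to lie sole down and toe first against the end stop, with the flap shut behind it. Do not touch the flap with the gripper, and leave the other things on the bench where they are.

Things in the scene. Friction and masses are not known exactly. Their poses are not given: they have to be found in the camera images.
- last_yellow: The yellow shoe last: foot-shaped block of hard plastic, about 0.4 kg, starts sole down on the bench. 190 long (toe at x = +95, heel at -95), up to 66 wide, flat sole. Origin: mid-length, at the underside of the sole; x to the toe, z up out of the sole. Body 44 to 54 high, 19 at the toe tip, 34 at the back of the heel. Centre of mass about 10 behind mid-length.
- last_yellow_toe (a point): Toe tip of the yellow last: x = +95, z = +15 in its frame.
- last_yellow_grip (a point): Middle of the yellow last's neck (x = -47, z = +72 in its frame), a good place to pinch across. The neck stands up over the heel half: parallel upright sides 36 apart in y, x = -82 to -12, flat top at z = 90; it is clear of the wider body above z = 50.
- return_chute: Return chute, a fixed sheet-steel fixture. Origin: on the bench, on the chute's centre line, below the brink where the level deck ends and the ramp begins; z up, +x the way things travel: deck, brink (x = 0), flap (x = 50), ramp, stop (x = 271). Slippery (friction about 0.1). The flap's frame, two posts and a bar from x = 41 to 59, is 275 high over the bench.
- chute_deck (a point): Centre of the level loading deck's top (chute x = -120, z = 155). The deck runs from x = -240 to 0, its top 155 above the bench, 100 clear between side guides that stand 15 above it; its back end (x = -240) is open.
- chute_stop (a point): Middle of the end stop's inner face (chute x = 271, z = 60) at the foot of the ramp, which falls at 28 degrees from the brink; its sides stand 50 high. A last pushed until its middle is well past the brink tips onto the ramp and slides to the stop by itself; bringing its heel to chute x = -60 to -10 does it.
- chute_flap (a joint): Angle of the red flap (92 wide, 115 tall, 3 thick), hinged along its top edge at chute x = 50, z = 255. 0 = hanging shut; grows to 1.45 rad as its lower edge swings the way things travel; it cannot open towards the deck. A light spring and its weight close it (under 1 N at its lower edge opens it).
- flap_edge (a point): Middle of the flap's lower edge (chute x = 50, z = 139 when shut).
- last_green: leaf-green shoe last, same shape as the yellow one; a bystander.
- last_teal: dark blue-green (teal) shoe last, same shape; a bystander.
- hammer: hammer, 240 long, lying flat; a bystander.
- glue_jar: closed glue jar, 64 across and 85 high, standing; a bystander.
- sole_stack: stack of three cork-and-jute soles glued together, 190 x 68 x 36 high; a bystander.
- tack_tray: blue open tray 110 x 80 x 30; a bystander.
- brush: hand brush lying flat; a bystander.
- thread_spool: wooden spool, 52 across, 70 high, standing; a bystander.
Things that resemble listed ones, but are neither listed nor needed, are in the scene too. Of the things that look like the last_yellow, the larger one is meant.

How it is judged:
By the outcome, as a careful person would: the job done as asked, in the order asked, and still so for the second after the job is handed in, with the robot touching nothing.
It also fails if it takes over 51 s, if anything falls off the work surface, if the arm or the gripper's body presses on something with over 40 N, if the wrist force passes 120 N, or if a joint passes its speed limit or range.

ROBOT

A 6-joint arm with a two-finger parallel gripper is mounted at the origin on the work surface. World frame = base frame: x ahead of the robot, y to its left, z up, the work surface at z = 0. Lengths are in m, angles in rad, forces in N, time in s.
With the tool pointing down it reaches from about 0.425 to 1.125 m from the base axis. Payload 14.9 kg.
Tool frame: the origin (TCP) lies on the centre line of the jaws, within the pads' length; the fingertips stand 17 mm ahead of it and the grasp point (between the pads) lies 2 mm behind it; z points along the fingers, y is the direction in which the jaws open and shut (so a half turn about z gives the same grasp; the last joint's range is limited). The gripper opens to 91 mm and grips with 3 to 60 N. Pads are 32 mm wide; open, the fingers measure 118 mm over their backs; the gripper's body (76 mm by 178 mm) begins 60 mm behind the grasp point.
Start: joints at [1.312, 0.379, 1.734, -0, 1.028, -0.033], TCP at [0.157, 0.682, 0.231] pointing down, gripper open.
Joint ranges: [-2.77, 2.77], [-0.74, 2.19], [0, 2.66], [-1.06, 4.2], [0.31, 2.87], [-3.08, 3.08]. Speed limits (rad/s): [1.89, 1.89, 2.39, 3.14, 3.14, 3.14].

INTERFACE

Orientations are given as a unit quaternion [x, y, z, w].
In Python, from rig import state, snapshot, camera_model, finish_job gives the robot as it stands.
- The arm moves only by the tool send_rows, never from a script. Its argument "series" is a list of rows, each an object with "grip": the closure, from 0 (fully open) to 1 (shut); "dp": the shift along the tool's x, y, z in m, a list of three; "turn": the turn, a rotation vector about the tool's x, y, z in rad, a list of three. In form: [{"grip": grip, "dp": [dx, dy, dz], "turn": [rx, ry, rz]}, ...]. A call has 1 to 20 rows; each row is the pose to reach, as a shift and turn from the pose commanded when the call began, along the tool's axes at that moment; what a row does not reach only later rows make up. A row lasts 1/12 s, in which the tool goes at most 41.7 mm and 7.16 degrees, less where a joint would pass 70% of its speed; a pose out of reach is approached as far as the arm can. A call with a gripper value outside its range is refused whole. The fingers move at their own pace and stop on an object; "squeeze" is the grip in N (left out, the last holds). Time passes only in rows, so rows that repeat a pose let the fingers close. It gives the time, the measured TCP pose, the force and the opening at its end, in the units of the state.
- state(): the state, without advancing time (a new reading comes with each control period).
- snapshot(name): name is "side" or "top" or "wrist"; returns the picture (384x512x3 uint8, blue, green, red); there is no depth.
- camera_model(name): a dict with "fovy" (degrees; the focal length in pixels is half the picture's height over the tangent of half this angle, whatever the lens; pixels are square), "cx", "cy" (the principal point, pixels), "k1" (the pictures are not rectified: a ray, as slopes to the right and down, at radius r is drawn at 1 + k1 r^2 times it, then the intrinsics apply), "R" (3x3) and "t" (3): a world point X has camera coordinates R X + t; the wrist camera has in their place "hand_eye" (4x4, takes a point from camera to tool coordinates, whose origin is the TCP and whose axes are the flange's). Camera axes: x right, y down, z forward; pixel columns grow to the right and rows downward; lengths in m; the calibration is good to about 2 mm. A picture is of the moment at which its call begins: read the wrist's pose just before it. camera_model takes no time and is no camera call.
- finish_job(): hands the job in, once; it reports no verdict.
The state is a dict: "clock": time; "joints": joint angles; "joint_velocities": joint speeds; "joint_torque": joint torques, N m; "ee_pos": TCP position; "orientation": TCP orientation; "ft_force": force on the tool from outside, world axes, zero at the start; "ft_torque": the same for the moment, N m; "grip_width": finger opening in m.
Only numpy, scipy, OpenCV 4.12 (cv2) and the standard library are available. Lean on these libraries where they do the work, as an engineer would, in place of code of your own. Each camera call takes 0.05 s, during which the arm holds its last target.

## Working session

There is one attempt and no reset: what is moved stays moved. The work goes in short steps, Python scripts to look and compute and a tool call to move; the robot and the scene stay as the last step left them, time stands still between calls to the robot, and variables do not carry over. Pictures are saved under pics/ and viewed, and the job is handed in when it is done.

Besides the shell and the picture viewer there is one more tool, called after "Emit:" as name(argument=value, ...) on one line, values as JSON. send_rows: Moves the arm, as the interface text tells. Its arguments: {"type":"object","properties":{"series":{"type":"array","items":{"type":"object","properties":{"grip":{"type":"number"},"dp":{"type":"array","items":{"type":"number"}},"turn":{"type":"array","items":{"type":"number"}}}}},"squeeze":{"type":"number"}},"required":["series"]}

```bash
ls; mkdir -p pics
python3 - <<'E'
from rig import state, snapshot, camera_model
import cv2,json
s=state();print(s)
for n in("side","top","wrist"):
    cv2.imwrite(f"pics/{n}0.png",snapshot(n)); print(n,camera_model(n))
E
```

```text
pics
{'clock': 0.0, 'joints': array([ 1.31173309e+00,  3.79378909e-01,  1.73478605e+00, -9.70639548e-06,
        1.02849831e+00, -3.33033063e-02]), 'joint_velocities': array([ 0.00154583, -0.00025288,  0.00031233,  0.00024716, -0.00158441,
        0.00115174]), 'joint_torque': array([-1.91252875e-03, -7.63736701e+01, -4.34368122e+01,  6.49509695e-02,
        4.26209019e-02, -1.22167112e-04]), 'ee_pos': array([0.15660551, 0.68186764, 0.23030637]), 'orientation': array([ 1.12637892e-01,  9.93635959e-01, -5.30202926e-04, -7.38633098e-05]), 'ft_force': array([-1.21918861, -0.09344734,  0.18879447]), 'ft_torque': array([-0.01408642,  0.00102535, -0.01276816]), 'grip_width': 0.09144027291016726}
side {'fovy': 44.91170860029791, 'cx': 252.51527062479707, 'cy': 192.44100508236272, 'k1': -0.1450128776602066, 'R': array([[ 0.99284057, -0.1193378 , -0.00510851],
       [-0.06940203, -0.54153157, -0.83781079],
       [ 0.09721608,  0.83216708, -0.5459368 ]]), 't': array([-0.52049546,  0.17814957,  1.79342848])}
top {'fovy': 55.087055677065464, 'cx': 251.6730281566424, 'cy': 192.43548259648418, 'k1': -0.07992435115496334, 'R': array([[-2.26806299e-02, -9.99742672e-01, -4.21972448e-04],
       [-9.89655002e-01,  2.25115812e-02, -1.41690531e-01],
       [ 1.41663569e-01, -2.79602334e-03, -9.89910913e-01]]), 't': array([0.04710003, 0.55296499, 1.67594803])}
wrist {'fovy': 67.91957908359481, 'cx': 254.71094289484017, 'cy': 193.31056273860096, 'k1': -0.06611064278149127, 'hand_eye': array([[ 1.88151599e-03, -9.66453653e-01, -2.56834182e-01,
         7.22549241e-02],
       [ 9.99998228e-01,  1.83391891e-03,  4.24846222e-04,
         1.03289845e-04],
       [ 6.04188783e-05, -2.56834526e-01,  9.66455391e-01,
        -1.52779944e-01],
       [ 0.00000000e+00,  0.00000000e+00,  0.00000000e+00,
         1.00000000e+00]])}
```

View pics/side0.png

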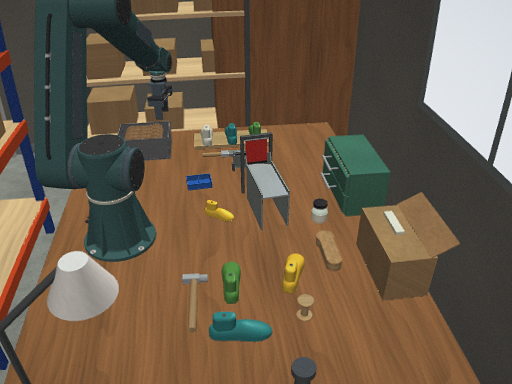

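View pics/top0.png

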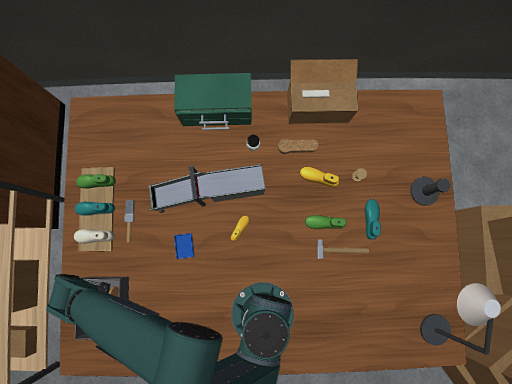

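View pics/wrist0.png

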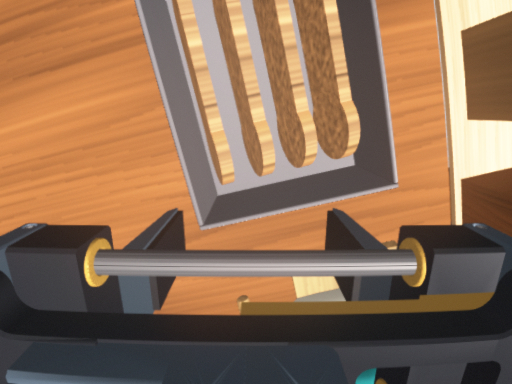

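```bash
cat > h.py <<'E'
import numpy as np,cv2
from scipy.spatial.transform import Rotation as Ro
from rig import camera_model,state
def cam(n,s=None):
    m=camera_model(n); f=192/np.tan(np.radians(m['fovy']/2))
    if n=='wrist':
        T=np.eye(4);T[:3,:3]=Ro.from_quat(s['orientation']).as_matrix();T[:3,3]=s['ee_pos']
        C=T@m['hand_eye'];R=C[:3,:3].T;t=-R@C[:3,3]
    else: R,t=np.array(m['R']),np.array(m['t'])
    return R,t,f,m
# note radial model drawn = s*(1+k1 r^2)  == cv2 dist (k1,0,0,0)
def proj(n,X,s=None):
    R,t,f,m=cam(n,s);K=np.array([[f,0,m['cx']],[0,f,m['cy']],[0,0,1.]])
    return cv2.projectPoints(np.atleast_2d(np.array(X,float)),cv2.Rodrigues(R)[0],t,K,np.array([m['k1'],0,0,0]))[0][:,0]
def ray(n,px,s=None):
    R,t,f,m=cam(n,s);K=np.array([[f,0,m['cx']],[0,f,m['cy']],[0,0,1.]])
    u=cv2.undistortPoints(np.array(px,float).reshape(-1,1,2),K,np.array([m['k1'],0,0,0]))[:,0]
    d=np.c_[u,np.ones(len(u))]@R
    return -R.T@t,d
def onz(n,px,z,s=None):
    o,d=ray(n,px,s);return o+d*((z-o[2])/d[:,2])[:,None]
E
python3 - <<'E'
import cv2
from h import *
t=cv2.imread('pics/top0.png');s=cv2.imread('pics/side0.png')
cv2.imwrite('pics/t1.png',cv2.resize(t[140:250,140:390],None,fx=3.2,fy=3.2,interpolation=3))
cv2.imwrite('pics/s1.png',cv2.resize(s[125:345,180:350],None,fx=2.7,fy=2.7,interpolation=3))
print(onz('top',[(302,172),(338,182)],0.03), onz('top',[(265,180),(197,185)],.155),onz('top',[(152,192)],.05))
E
```

```text
[[ 0.64745508 -0.20573232  0.03      ]
 [ 0.59575713 -0.37442409  0.03      ]] [[ 0.59083158 -0.02453132  0.155     ]
 [ 0.57553328  0.27258338  0.155     ]] [[0.56498277 0.49879012 0.05      ]]
```

View pics/t1.png

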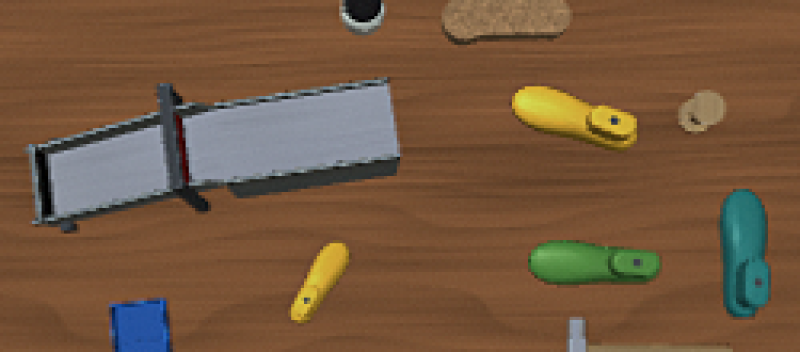

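View pics/s1.png

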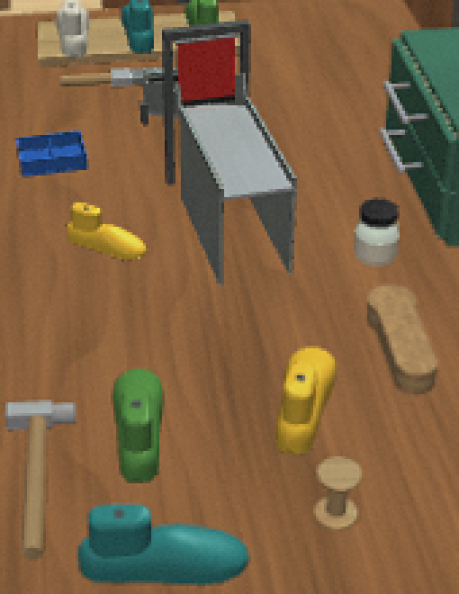

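```bash
cat > fit.py <<'E'
from h import *
from scipy.optimize import least_squares
def fit(obs,x0):
    # obs: (cam, (u,v), local, state)
    def w(p,l):
        c,s=np.cos(p[2]),np.sin(p[2]);l=np.array(l);return np.array([c*l[0]-s*l[1]+p[0],s*l[0]+c*l[1]+p[1],l[2]])
    f=lambda p:np.concatenate([proj(n,w(p,l),s)[0]-u for n,u,l,s in obs])
    r=least_squares(f,x0,loss='soft_l1',f_scale=1.5);return r.x,r.fun.reshape(-1,2),w
E
python3 - <<'E'
from fit import *
T=lambda a,b:('top',np.array([a/3.2+140-.35,b/3.2+140-.35]))
S=lambda a,b:('side',np.array([a/2.7+180-.3,b/2.7+125-.3]))
o=[(*T(388,80),(-.24,-.052,.17),None),(*T(400,158),(-.24,.052,.17),None),
(*S(220,196),(-.24,.052,.155),None),(*S(296,180),(-.24,-.052,.17),None),
(*S(220,283),(-.24,.052,0),None),(*S(292,271),(-.24,-.052,0),None),
(*S(178,43),(.05,.046,.255),None),(*S(235,36),(.05,-.046,.255),None),(*S(181,104),(.05,.046,.14),None),(*S(236,95),(.05,-.046,.14),None)]
# guess sign: travel +y; local y(left of travel) -> world -x
p,r,w=fit(o,[.58,.22,1.57]);print(p,r.round(1))
for X in [(-.24,-.05,.155),(-.24,.05,.155),(.271,0,.06),(.05,0,.139)]: print(X,w(p,X))
P=p
o=[(*T(512,97),(.095,0,.015),None),(*T(614,120),(-.047,0,.09),None),(*T(636,141),(-.095,0,.015),None),
(*S(301,379),(-.047,0,.09),None),(*S(295,452),(-.095,0,.0),None),(*S(325,350),(.095,0,.015),None)]
p,r,w2=fit(o,[.62,-.3,1.3]);print(p,r.round(1),w2(p,(-.047,0,.072)))
for n in('top','side'):
    im=cv2.resize(cv2.imread(f'pics/{n}0.png'),None,fx=3,fy=3,interpolation=3)
    def L(w,p,a):
        q=proj(n,[w(p,x) for x in a]);cv2.polylines(im,[np.int32(q*3+1)],False,(255,0,255),1)
    L(w,P,[(-.24,-.05,.155),(-.24,.05,.155),(0,.05,.155),(0,-.05,.155),(-.24,-.05,.155)])
    L(w,P,[(0,-.05,.155),(.271,-.05,.011),(.271,.05,.011),(0,.05,.155)])
    L(w,P,[(.05,-.046,.255),(.05,.046,.255),(.05,.046,.14),(.05,-.046,.14),(.05,-.046,.255)])
    L(w2,p,[(-.082,-.018,.09),(-.082,.018,.09),(-.012,.018,.09),(-.012,-.018,.09),(-.082,-.018,.09)])
    L(w2,p,[(-.095,-.0,0),(0,-.033,0),(.095,0,0),(0,.033,0),(-.095,0,0)])
    cv2.imwrite(f'pics/{n}ov.png',im[420:720,420:1120] if n=='top' else im[375:960,540:1050])
E
```

```text
[0.58160312 0.22606205 1.68242508] [[-0.3 -0.8]
 [-0.8 -1.8]
 [ 0.3  0.3]
 [-1.3 -0.6]
 [ 0.   0.8]
 [-1.4  1.4]
 [ 0.3 -0.7]
 [ 0.5 -0.5]
 [-0.5  0.7]
 [-0.2  1.5]]
(-0.24, -0.05, 0.155) [ 0.65802722 -0.00687433  0.155     ]
(-0.24, 0.05, 0.155) [ 0.55864962 -0.01801403  0.155     ]
(0.271, 0, 0.06) [0.55141452 0.49537534 0.06      ]
(0.05, 0, 0.139) [0.57603327 0.27575085 0.139     ]
[ 0.63221913 -0.28692468  1.17910139] [[ 0.4 -1.6]
 [-0.3 -1.2]
 [-1.1 -1.2]
 [ 0.1 -0.3]
 [-1.7  2. ]
 [-1.7  0.5]] [ 0.61427662 -0.33036506  0.072     ]
```

View pics/topov.png

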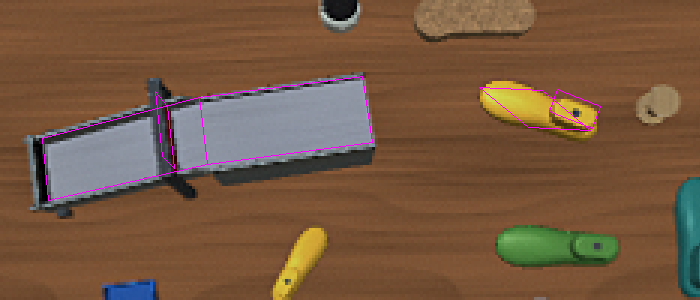

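View pics/sideov.png

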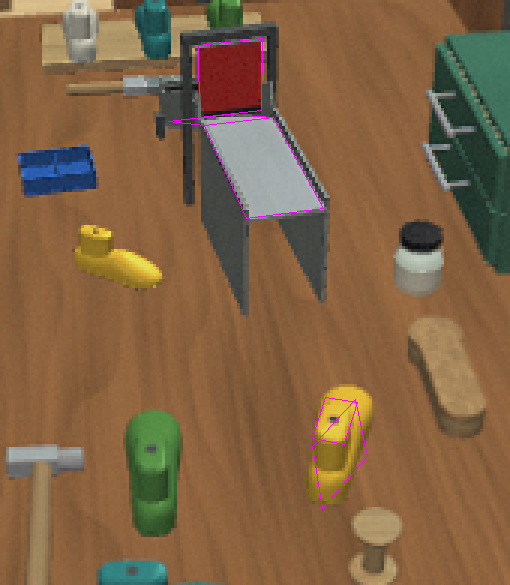

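```bash
cat >> h.py <<'E'
def target_R(yaw_x,tilt=0.):
    # tool x at heading yaw_x, z down ; tilt: lean body back (-x) by tilt about tool y
    x=np.array([np.cos(yaw_x),np.sin(yaw_x),0]);z=np.array([0,0,-1.]);y=np.cross(z,x)
    R=np.c_[x,y,z]
    return R@Ro.from_euler('y',tilt).as_matrix()
def rel(pos,Rt,s=None):
    s=s or state();R0=Ro.from_quat(s['orientation']).as_matrix()
    dp=R0.T@(np.array(pos)-s['ee_pos']);tv=Ro.from_matrix(R0.T@Rt).as_rotvec()
    print('dp',dp.round(4),'turn',tv.round(4))
E
python3 -c "
from h import *
rel((.42,.28,.33),target_R(1.9));rel((.614,-.33,.25),target_R(1.179))"
```

```text
dp [-0.3467 -0.3329 -0.0993] turn [-7.0000e-04  4.0000e-04  1.0158e+00]
dp [-0.6723 -0.8839 -0.0189] turn [-6.0000e-04  7.0000e-04  1.7368e+00]
```

Emit:
send_rows(series=[{"grip": 0, "dp": [-0.347, -0.333, -0.099], "turn": [0, 0, 1.016]}, {"grip": 0, "dp": [-0.347, -0.333, -0.099], "turn": [0, 0, 1.016]}, {"grip": 0, "dp": [-0.347, -0.333, -0.099], "turn": [0, 0, 1.016]}, {"grip": 0, "dp": [-0.347, -0.333, -0.099], "turn": [0, 0, 1.016]}, {"grip": 0, "dp": [-0.347, -0.333, -0.099], "turn": [0, 0, 1.016]}, {"grip": 0, "dp": [-0.347, -0.333, -0.099], "turn": [0, 0, 1.016]}, {"grip": 0, "dp": [-0.347, -0.333, -0.099], "turn": [0, 0, 1.016]}, {"grip": 0, "dp": [-0.347, -0.333, -0.099], "turn": [0, 0, 1.016]}, {"grip": 0, "dp": [-0.347, -0.333, -0.099], "turn": [0, 0, 1.016]}, {"grip": 0, "dp": [-0.347, -0.333, -0.099], "turn": [0, 0, 1.016]}, {"grip": 0, "dp": [-0.347, -0.333, -0.099], "turn": [0, 0, 1.016]}, {"grip": 0, "dp": [-0.347, -0.333, -0.099], "turn": [0, 0, 1.016]}])

```text
clock: 1.15
ee_pos: [0.4213, 0.2777, 0.3306]
orientation: [0.582, 0.813, 0.0, 0.0]
ft_force: [-0.5, 0.5, 0.1]
grip_width: 0.0914
```

```bash
python3 -c "
from h import *
s=state();print(s['clock'],s['ee_pos'],s['joints'])
rel((.614,-.33,.25),target_R(1.179),s)"
```

```text
1.15 [0.42131761 0.27767197 0.33064967] [ 5.36625374e-01 -5.40275919e-02  2.04788751e+00 -2.25571545e-04
  1.14718915e+00  2.08301694e-01]
dp [-0.6373 -0.0137  0.0807] turn [ 6.000e-04 -1.000e-04  7.202e-01]
```

Emit:
send_rows(series=[{"grip": 0, "dp": [-0.637, -0.014, 0.08], "turn": [0, 0, 0.72]}, {"grip": 0, "dp": [-0.637, -0.014, 0.08], "turn": [0, 0, 0.72]}, {"grip": 0, "dp": [-0.637, -0.014, 0.08], "turn": [0, 0, 0.72]}, {"grip": 0, "dp": [-0.637, -0.014, 0.08], "turn": [0, 0, 0.72]}, {"grip": 0, "dp": [-0.637, -0.014, 0.08], "turn": [0, 0, 0.72]}, {"grip": 0, "dp": [-0.637, -0.014, 0.08], "turn": [0, 0, 0.72]}, {"grip": 0, "dp": [-0.637, -0.014, 0.08], "turn": [0, 0, 0.72]}, {"grip": 0, "dp": [-0.637, -0.014, 0.08], "turn": [0, 0, 0.72]}, {"grip": 0, "dp": [-0.637, -0.014, 0.08], "turn": [0, 0, 0.72]}, {"grip": 0, "dp": [-0.637, -0.014, 0.08], "turn": [0, 0, 0.72]}, {"grip": 0, "dp": [-0.637, -0.014, 0.08], "turn": [0, 0, 0.72]}, {"grip": 0, "dp": [-0.637, -0.014, 0.08], "turn": [0, 0, 0.72]}, {"grip": 0, "dp": [-0.637, -0.014, 0.08], "turn": [0, 0, 0.72]}, {"grip": 0, "dp": [-0.637, -0.014, 0.08], "turn": [0, 0, 0.72]}, {"grip": 0, "dp": [-0.637, -0.014, 0.08], "turn": [0, 0, 0.72]}, {"grip": 0, "dp": [-0.637, -0.014, 0.08], "turn": [0, 0, 0.72]}, {"grip": 0, "dp": [-0.637, -0.014, 0.08], "turn": [0, 0, 0.72]}, {"grip": 0, "dp": [-0.637, -0.014, 0.08], "turn": [0, 0, 0.72]}])

```text
clock: 2.65
ee_pos: [0.6126, -0.3277, 0.2492]
orientation: [0.831, 0.556, -0.0, -0.001]
ft_force: [0.0, 1.4, 0.4]
grip_width: 0.0913
```

```bash
python3 -c "
from h import *
from rig import snapshot
import pickle
s=state();im=snapshot('wrist');cv2.imwrite('pics/w1.png',im);pickle.dump(s,open('s1.pkl','wb'));print(s['clock'],s['ee_pos'],s['joints'])"
```

```text
2.65 [ 0.61258287 -0.32769689  0.24920228] [-5.24788037e-01  3.52035382e-01  1.73511751e+00  1.06627314e-04
  1.05568422e+00 -1.32652655e-01]
```

View pics/w1.png

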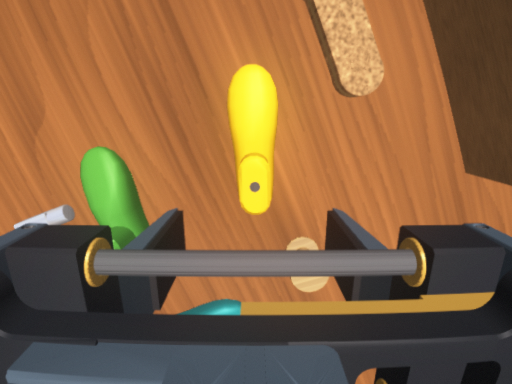

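Run:
```python
from h import *
import pickle
s=pickle.load(open('s1.pkl','rb'))
im=cv2.imread('pics/w1.png');cv2.imwrite('pics/w1z.png',cv2.resize(im[50:225,180:330],None,fx=3.4,fy=3.4,interpolation=3))
hsv=cv2.cvtColor(im,cv2.COLOR_BGR2HSV);m=cv2.inRange(hsv,(22,150,100),(35,255,255))
for r in range(65,218,8):
    c=np.where(m[r,200:310])[0]+200
    if len(c):print(r,c.min(),c.max(),(c.min()+c.max())/2)
p=onz('wrist',[(251,64),(255,187),(255,214)],.09,s);print(p);q=onz('wrist',[(251.5,64)],.012,s)[0];print(q)
print(np.arctan2(*(q-p[1])[[1,0]]),np.linalg.norm((q-p[1])[:2]))
```

```text
65 245 258 251.5
73 236 268 252.0
81 232 272 252.0
89 229 275 252.0
97 229 276 252.5
105 228 277 252.5
113 230 276 253.0
121 231 276 253.5
129 232 274 253.0
137 234 273 253.5
145 236 272 254.0
153 237 272 254.5
161 238 271 254.5
169 238 271 254.5
177 238 271 254.5
185 239 271 255.0
193 239 270 254.5
201 240 269 254.5
209 246 266 256.0
[[ 0.65710741 -0.20933325  0.09      ]
 [ 0.61161938 -0.33073521  0.09      ]
 [ 0.59942055 -0.36040847  0.09      ]]
[ 0.6618382 -0.1966982  0.012    ]
1.2123203687420263 0.1431357677220454
```

View pics/w1z.png

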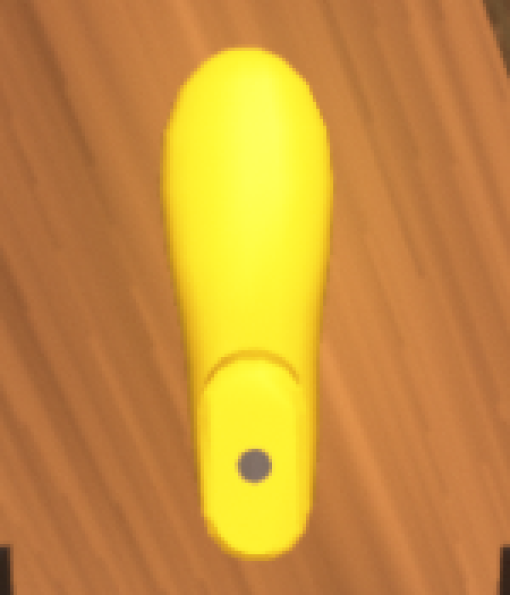

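```bash
python3 -c "
from h import *
rel((.6116,-.3307,.073),target_R(1.207))"
```

```text
dp [-0.004   0.0008  0.1765] turn [-0.0009 -0.0003 -0.0274]
```

Emit:
send_rows(series=[{"grip": 0, "dp": [-0.004, 0.001, 0.04], "turn": [0, 0, -0.027]}, {"grip": 0, "dp": [-0.004, 0.001, 0.08], "turn": [0, 0, -0.027]}, {"grip": 0, "dp": [-0.004, 0.001, 0.12], "turn": [0, 0, -0.027]}, {"grip": 0, "dp": [-0.004, 0.001, 0.15], "turn": [0, 0, -0.027]}, {"grip": 0, "dp": [-0.004, 0.001, 0.17], "turn": [0, 0, -0.027]}, {"grip": 0, "dp": [-0.004, 0.001, 0.176], "turn": [0, 0, -0.027]}, {"grip": 0, "dp": [-0.004, 0.001, 0.176], "turn": [0, 0, -0.027]}, {"grip": 0, "dp": [-0.004, 0.001, 0.176], "turn": [0, 0, -0.027]}])

```text
clock: 3.37
ee_pos: [0.613, -0.331, 0.0754]
orientation: [0.823, 0.568, 0.0, 0.001]
ft_force: [-0.5, -0.7, 0.1]
grip_width: 0.0913
```

Emit:
send_rows(series=[{"grip": 1, "dp": [0, 0, 0], "turn": [0, 0, 0]}, {"grip": 1, "dp": [0, 0, 0], "turn": [0, 0, 0]}, {"grip": 1, "dp": [0, 0, 0], "turn": [0, 0, 0]}, {"grip": 1, "dp": [0, 0, 0], "turn": [0, 0, 0]}, {"grip": 1, "dp": [0, 0, 0], "turn": [0, 0, 0]}, {"grip": 1, "dp": [0, 0, 0], "turn": [0, 0, 0]}, {"grip": 1, "dp": [0, 0, 0], "turn": [0, 0, 0]}, {"grip": 1, "dp": [0, 0, 0], "turn": [0, 0, 0]}, {"grip": 1, "dp": [0, 0, 0], "turn": [0, 0, 0]}, {"grip": 1, "dp": [0, 0, 0], "turn": [0, 0, 0]}], squeeze=30)

```text
clock: 4.2
ee_pos: [0.6123, -0.3314, 0.0739]
orientation: [0.823, 0.567, -0.0, -0.0]
ft_force: [0.5, 0.0, 0.1]
grip_width: 0.0362
```

```bash
python3 -c "
from h import *
s=state();print(s)"
```

```text
{'clock': 4.2, 'joints': array([-5.29605861e-01,  5.70966108e-01,  1.78422546e+00,  1.22263839e-05,
        7.86486504e-01, -1.65566290e-01]), 'joint_velocities': array([ 8.05272767e-04,  7.45059280e-04,  1.03425849e-03, -4.29874592e-05,
        1.29479294e-03, -5.95431212e-04]), 'joint_torque': array([ 1.23425829e-01, -8.29855514e+01, -3.49182308e+01,  7.67120579e-02,
        4.74663440e-02, -4.08634500e-03]), 'ee_pos': array([ 0.61230423, -0.33143419,  0.07387282]), 'orientation': array([ 8.23425782e-01,  5.67423985e-01, -1.41871852e-05, -4.05139880e-05]), 'ft_force': array([0.48605965, 0.01047943, 0.0621712 ]), 'ft_torque': array([-0.12001438,  0.02293261, -0.05786266]), 'grip_width': 0.0362270676210201}
```

```bash
python3 -c "
from h import *
s=state();y=1.6824
def c(x,yy):return .5816+np.cos(y)*x-np.sin(y)*yy,.2261+np.sin(y)*x+np.cos(y)*yy
print(c(-.167,0))
rel((*c(-.2,0),.32),target_R(y),s)"
```

```text
(np.float64(0.6001991473387803), np.float64(0.06013894517607349))
dp [ 0.3323 -0.1356 -0.2461] turn [-1.000e-04 -0.000e+00 -4.757e-01]
```

Emit:
send_rows(series=[{"grip": 1, "dp": [0, 0, -0.02], "turn": [0, 0, 0]}, {"grip": 1, "dp": [0, 0, -0.06], "turn": [0, 0, 0]}, {"grip": 1, "dp": [0, 0, -0.1], "turn": [0, 0, 0]}, {"grip": 1, "dp": [0, 0, -0.14], "turn": [0, 0, 0]}, {"grip": 1, "dp": [0, 0, -0.18], "turn": [0, 0, 0]}, {"grip": 1, "dp": [0.01, -0.004, -0.22], "turn": [0, 0, -0.02]}, {"grip": 1, "dp": [0.04, -0.016, -0.24], "turn": [0, 0, -0.06]}, {"grip": 1, "dp": [0.07, -0.028, -0.246], "turn": [0, 0, -0.12]}, {"grip": 1, "dp": [0.1, -0.041, -0.246], "turn": [0, 0, -0.18]}, {"grip": 1, "dp": [0.135, -0.055, -0.246], "turn": [0, 0, -0.24]}, {"grip": 1, "dp": [0.17, -0.069, -0.246], "turn": [0, 0, -0.3]}, {"grip": 1, "dp": [0.205, -0.084, -0.246], "turn": [0, 0, -0.36]}, {"grip": 1, "dp": [0.24, -0.098, -0.246], "turn": [0, 0, -0.42]}, {"grip": 1, "dp": [0.27, -0.11, -0.246], "turn": [0, 0, -0.476]}, {"grip": 1, "dp": [0.3, -0.122, -0.246], "turn": [0, 0, -0.476]}, {"grip": 1, "dp": [0.32, -0.131, -0.246], "turn": [0, 0, -0.476]}, {"grip": 1, "dp": [0.332, -0.136, -0.246], "turn": [0, 0, -0.476]}, {"grip": 1, "dp": [0.332, -0.136, -0.246], "turn": [0, 0, -0.476]}, {"grip": 1, "dp": [0.332, -0.136, -0.246], "turn": [0, 0, -0.476]}])

```text
clock: 5.78
ee_pos: [0.6033, 0.0272, 0.3197]
orientation: [0.666, 0.746, -0.0, -0.0]
ft_force: [-0.4, -0.4, -3.7]
grip_width: 0.0363
```

```bash
python3 -c "
from h import *
from rig import snapshot
import pickle
s=state();im=snapshot('wrist');cv2.imwrite('pics/w2.png',im);pickle.dump(s,open('s2.pkl','wb'));print(s['clock'],s['ee_pos'],s['joints'],s['ft_force'])
cv2.imwrite('pics/side2.png',snapshot('side'))"
```

```text
5.7833 [0.60333234 0.02720122 0.31969749] [ 6.59913386e-03  1.34094170e-01  1.87257326e+00 -3.54052672e-04
  1.13531074e+00 -1.06247093e-01] [-0.36601027 -0.41414639 -3.70083572]
```

View pics/w2.png

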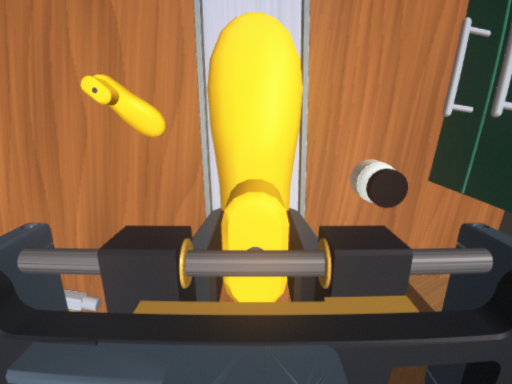

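View pics/side2.png

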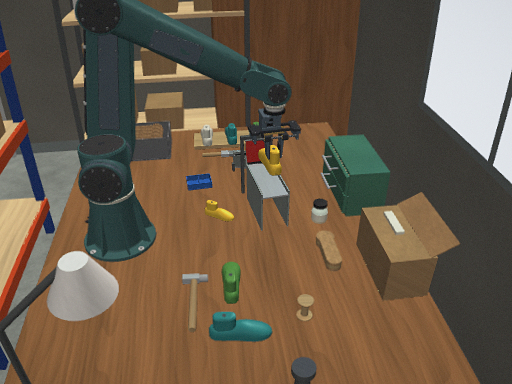

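Run:
```python
from h import *
import pickle
s=pickle.load(open('s2.pkl','rb'))
im=cv2.imread('pics/w2.png')
big=cv2.resize(im[0:215,180:330],None,fx=3.5,fy=2.7,interpolation=3)
y=1.6824
def c(x,yy,z):return .5816+np.cos(y)*x-np.sin(y)*yy,.2261+np.sin(y)*x+np.cos(y)*yy,z
for yy,z,col in((-.05,.155,(255,0,255)),(.05,.155,(255,0,255)),(.05,.17,(0,0,255)),(-.05,.17,(0,0,255))):
    q=proj('wrist',[c(x,yy,z) for x in(-.24,-.18,-.1,-.03)],s); print(q.round(0).tolist())
    cv2.polylines(big,[np.int32((q-[180,0])*[3.5,2.7])],False,col,1)
cv2.imwrite('pics/w2z.png',big)
```

```text
[[297.0, 216.0], [300.0, 166.0], [303.0, 91.0], [305.0, 20.0]]
[[213.0, 216.0], [211.0, 166.0], [208.0, 91.0], [207.0, 20.0]]
[[211.0, 220.0], [209.0, 168.0], [206.0, 90.0], [204.0, 15.0]]
[[299.0, 221.0], [302.0, 168.0], [305.0, 90.0], [308.0, 15.0]]
```

View pics/w2z.png

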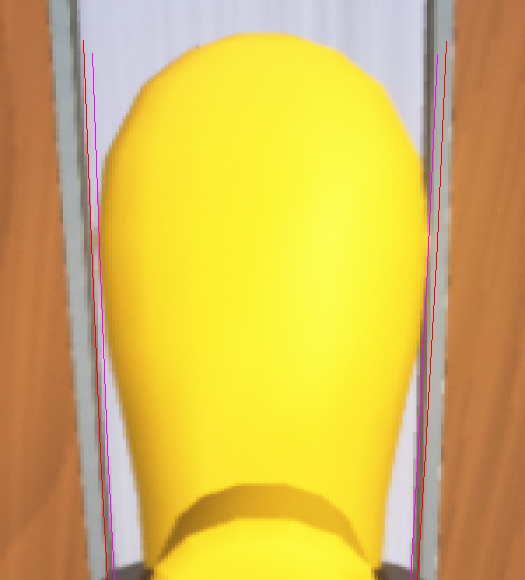

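Run:
```python
from h import *
import pickle
from fit import fit
s=pickle.load(open('s2.pkl','rb'))
Z=lambda a,b:np.array([a/3.5+180-.4,b/2.7-.4])
# inner top edges of the guides (z=.17)
L=onz('wrist',[Z(75,10),Z(83,200),Z(92,380),Z(102,540)],.17,s);R=onz('wrist',[Z(433,10),Z(432,200),Z(424,380),Z(417,540)],.17,s)
for A in(L,R):
    k=np.polyfit(A[:,1],A[:,0],1);print(k,np.pi/2-np.arctan(k[0]),np.polyval(k,[0,.06,.2]))
# back of deck?
im=cv2.imread('pics/w2.png');cv2.imwrite('pics/w2y.png',cv2.resize(im[0:60,150:350],None,fx=4,fy=4,interpolation=3))
q=np.int32(0)
```

```text
[-0.11875126  0.55531345] 1.6889940581667968 [0.55531345 0.54818837 0.53156319]
[-0.12500826  0.65600891] 1.6951594591529793 [0.65600891 0.64850841 0.63100726]
```

```bash
python3 -c "
from h import *
rel((.598,.0623,.23),target_R(1.692))"
```

```text
dp [ 0.0364 -0.0014  0.0898] turn [-0.0003  0.0003 -0.0098]
```

Emit:
send_rows(series=[{"grip": 1, "dp": [0.02, -0.001, 0.0], "turn": [0, 0, -0.01]}, {"grip": 1, "dp": [0.036, -0.001, 0.01], "turn": [0, 0, -0.01]}, {"grip": 1, "dp": [0.036, -0.001, 0.03], "turn": [0, 0, -0.01]}, {"grip": 1, "dp": [0.036, -0.001, 0.05], "turn": [0, 0, -0.01]}, {"grip": 1, "dp": [0.036, -0.001, 0.065], "turn": [0, 0, -0.01]}, {"grip": 1, "dp": [0.036, -0.001, 0.075], "turn": [0, 0, -0.01]}, {"grip": 1, "dp": [0.036, -0.001, 0.082], "turn": [0, 0, -0.01]}, {"grip": 1, "dp": [0.036, -0.001, 0.087], "turn": [0, 0, -0.01]}, {"grip": 1, "dp": [0.036, -0.001, 0.09], "turn": [0, 0, -0.01]}, {"grip": 1, "dp": [0.036, -0.001, 0.09], "turn": [0, 0, -0.01]}, {"grip": 1, "dp": [0.036, -0.001, 0.09], "turn": [0, 0, -0.01]}])

```text
clock: 6.8
ee_pos: [0.5988, 0.0628, 0.2305]
orientation: [0.663, 0.749, 0.0, 0.0]
ft_force: [-0.6, -0.1, -2.3]
grip_width: 0.0357
```

```bash
python3 -c "
from h import *
from rig import snapshot
s=state();print(s['clock'],s['ee_pos'],s['ft_force'],s['grip_width'])
a=snapshot('wrist')
b=snapshot('side');c=cv2.resize(b[110:240,200:320],(554,600),interpolation=3)
cv2.imwrite('pics/s3.png',c);cv2.imwrite('pics/w3.png',a)"
```

```text
6.8 [0.59876822 0.06281882 0.23052763] [-0.56893096 -0.06939366 -2.31904985] 0.03571257565445315
```

View pics/s3.png

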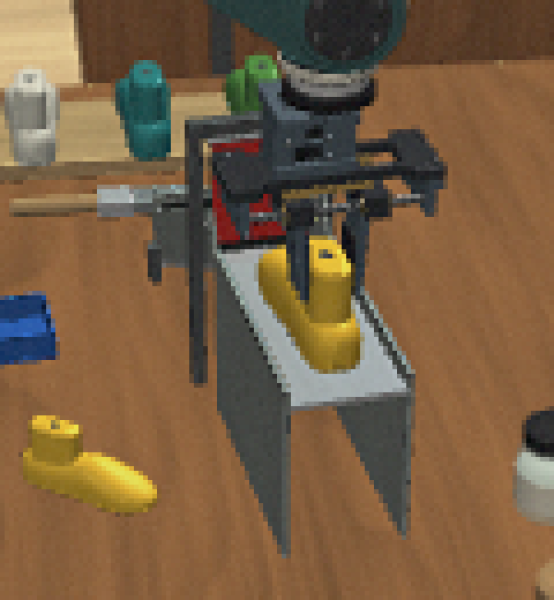

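View pics/w3.png

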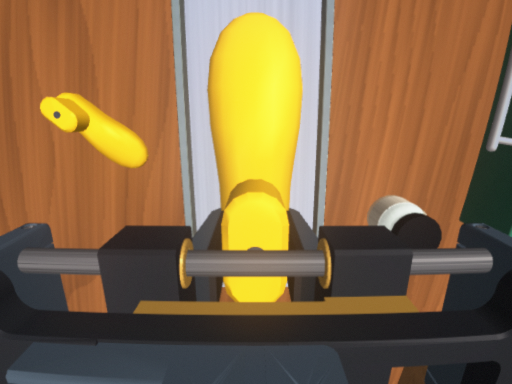

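Emit:
send_rows(series=[{"grip": 1, "dp": [0, 0, 0.002], "turn": [0, 0, 0]}, {"grip": 1, "dp": [0, 0, 0.002], "turn": [0, 0, 0]}, {"grip": 0, "dp": [0, 0, 0.002], "turn": [0, 0, 0]}, {"grip": 0, "dp": [0, 0, 0.002], "turn": [0, 0, 0]}, {"grip": 0, "dp": [0, 0, 0.002], "turn": [0, 0, 0]}, {"grip": 0, "dp": [0, 0, 0.002], "turn": [0, 0, 0]}, {"grip": 0, "dp": [0, 0, 0.002], "turn": [0, 0, 0]}, {"grip": 0, "dp": [0, 0, 0.002], "turn": [0, 0, 0]}, {"grip": 0, "dp": [0, 0, 0.002], "turn": [0, 0, 0]}, {"grip": 0, "dp": [0, 0, 0.002], "turn": [0, 0, 0]}, {"grip": 0, "dp": [0, 0, -0.02], "turn": [0, 0, 0]}, {"grip": 0, "dp": [0, 0, -0.05], "turn": [0, 0, 0]}, {"grip": 0, "dp": [0, 0, -0.09], "turn": [0, 0, 0]}, {"grip": 0, "dp": [0, 0, -0.12], "turn": [0, 0, 0]}, {"grip": 0, "dp": [0, 0, -0.12], "turn": [0, 0, 0]}])

```text
clock: 8.15
ee_pos: [0.6007, 0.0631, 0.3567]
orientation: [0.663, 0.749, 0.003, 0.003]
ft_force: [0.4, -0.1, 1.2]
grip_width: 0.091
```

```bash
python3 -c "
from h import *
from rig import snapshot
import pickle
s=state();print(s['clock'],s['ee_pos'],s['ft_force'],s['grip_width'])
a=snapshot('wrist');cv2.imwrite('pics/w4.png',a);pickle.dump(s,open('s4.pkl','wb'))
ch=(.5781,.2261);y=1.692
def c(x,yy=0):return ch[0]+np.cos(y)*x-np.sin(y)*yy,ch[1]+np.sin(y)*x+np.cos(y)*yy
rel((*c(-.29),.34),target_R(y,.45),s)
print(target_R(y,.45)@[0,0,-1], c(-.29))"
```

```text
8.15 [0.60072502 0.06309111 0.35671538] [ 0.42577184 -0.13694043  1.18832807] 0.09101204049032478
dp [-0.1254 -0.003   0.0167] turn [0.0083 0.4505 0.0027]
[ 0.05259044 -0.43177455  0.9004471 ] (np.float64(0.6131630698552422), np.float64(-0.06177250846915963))
```

View pics/w4.png

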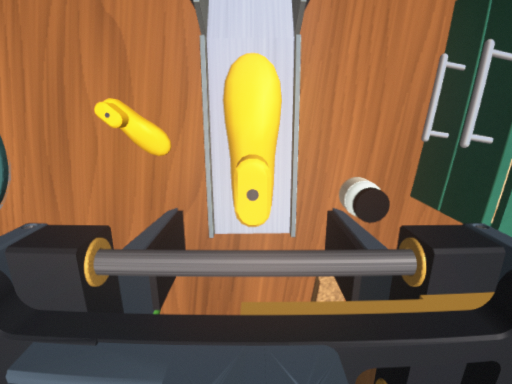

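```bash
python3 -c "
from h import *
import pickle
s=pickle.load(open('s4.pkl','rb'))
n=onz('wrist',[(252,195)],.245,s)[0];e=onz('wrist',[(211,236),(295,234)],.17,s);t=onz('wrist',[(252,54)],.17,s)[0]
print(n,e,t)
y=1.692;u=np.array([np.cos(y),np.sin(y)]);v=np.array([-u[1],u[0]])
for q in (n,*e,t):
  d=q[:2]-[.5781,.2261];print(d@u,d@v)
"
```

```text
[0.59923901 0.06324125 0.245     ] [[ 0.55593065 -0.01773827  0.17      ]
 [ 0.66284108 -0.00199744  0.17      ]] [0.58201801 0.20336441 0.17      ]
-0.16421984736447165 -0.0012931419831627362
-0.2393689918273102 0.05148850166261945
-0.23666987585343946 -0.05654079373503541
-0.023042512409082793 -0.0011403705249491969
```

Emit:
send_rows(series=[{"grip": 1, "dp": [-0.03, -0.001, 0], "turn": [0.008, 0.1, 0.003]}, {"grip": 1, "dp": [-0.06, -0.002, 0], "turn": [0.008, 0.2, 0.003]}, {"grip": 1, "dp": [-0.09, -0.003, 0], "turn": [0.008, 0.3, 0.003]}, {"grip": 1, "dp": [-0.125, -0.003, 0.01], "turn": [0.008, 0.4, 0.003]}, {"grip": 1, "dp": [-0.125, -0.003, 0.017], "turn": [0.008, 0.45, 0.003]}, {"grip": 1, "dp": [-0.125, -0.003, 0.017], "turn": [0.008, 0.45, 0.003]}, {"grip": 1, "dp": [-0.125, -0.003, 0.017], "turn": [0.008, 0.45, 0.003]}, {"grip": 1, "dp": [-0.125, -0.003, 0.017], "turn": [0.008, 0.45, 0.003]}, {"grip": 1, "dp": [-0.125, -0.003, 0.017], "turn": [0.008, 0.45, 0.003]}])

```text
clock: 8.95
ee_pos: [0.6107, -0.0603, 0.3335]
orientation: [0.647, 0.73, 0.144, -0.169]
ft_force: [0.5, 0.8, -0.1]
grip_width: 0.0337
```

```bash
cat >> h.py <<'E'
y=1.692
def c(x,yy=0):return .5781+np.cos(y)*x-np.sin(y)*yy,.2261+np.sin(y)*x+np.cos(y)*yy
def loc(p):
    d=np.array(p[:2])-[.5781,.2261];u=np.array([np.cos(y),np.sin(y)]);return d@u,d@[-u[1],u[0]]
E
python3 -c "
from h import *
s=state();print(s['clock'],s['ee_pos'],loc(s['ee_pos']),s['grip_width'],s['joints'])
rel((*c(-.27),.186),target_R(y,.45),s)
for x in (-.27,-.25,-.06):rel((*c(x,-.001),.186),target_R(y,.45),s)"
```

```text
8.95 [ 0.61070885 -0.06029238  0.33346801] (np.float64(-0.28823399997294646), np.float64(0.0022572547573755705)) 0.033676900240662784 [-0.29885157  0.21843293  1.79388322  0.41429182  1.35010409 -0.55683498]
dp [-0.0475  0.0034  0.1408] turn [-0.0076  0.0015 -0.0022]
dp [-0.0475  0.0044  0.1408] turn [-0.0076  0.0015 -0.0022]
dp [-0.0295  0.0045  0.1494] turn [-0.0076  0.0015 -0.0022]
dp [0.1417 0.0047 0.2318] turn [-0.0076  0.0015 -0.0022]
```

Emit:
send_rows(series=[{"grip": 1, "dp": [-0.012, 0.002, 0.035], "turn": [-0.008, 0.001, -0.002]}, {"grip": 1, "dp": [-0.024, 0.004, 0.07], "turn": [-0.008, 0.001, -0.002]}, {"grip": 1, "dp": [-0.035, 0.004, 0.105], "turn": [-0.008, 0.001, -0.002]}, {"grip": 1, "dp": [-0.043, 0.004, 0.13], "turn": [-0.008, 0.001, -0.002]}, {"grip": 1, "dp": [-0.047, 0.004, 0.141], "turn": [-0.008, 0.001, -0.002]}, {"grip": 1, "dp": [-0.047, 0.004, 0.141], "turn": [-0.008, 0.001, -0.002]}, {"grip": 1, "dp": [-0.047, 0.004, 0.141], "turn": [-0.008, 0.001, -0.002]}])

```text
clock: 9.53
ee_pos: [0.6117, -0.0418, 0.1867]
orientation: [0.647, 0.729, 0.148, -0.167]
ft_force: [1.2, -0.3, -0.0]
grip_width: 0.0004
```

```bash
python3 -c "
from h import *
from rig import snapshot
s=state();print(s['clock'],s['ee_pos'],loc(s['ee_pos']),s['grip_width'],s['ft_force'])
for x in (-.2,-.12,-.06):rel((*c(x,-.001),.186),target_R(y,.45),s)
b=snapshot('side');cv2.imwrite('pics/s5.png',cv2.resize(b[110:240,200:320],(554,600),interpolation=3))"
```

```text
9.5333 [ 0.61169689 -0.04183337  0.18666184] (np.float64(-0.27002986698581005), np.float64(-0.0009553615077610651)) 0.0004376069968406005 [ 1.16091803 -0.29377759 -0.04532378]
dp [ 0.0628 -0.      0.0311] turn [ 0.0008 -0.0005 -0.0007]
dp [ 1.348e-01 -1.000e-04  6.590e-02] turn [ 0.0008 -0.0005 -0.0007]
dp [ 0.1888 -0.0002  0.092 ] turn [ 0.0008 -0.0005 -0.0007]
```

View pics/s5.png

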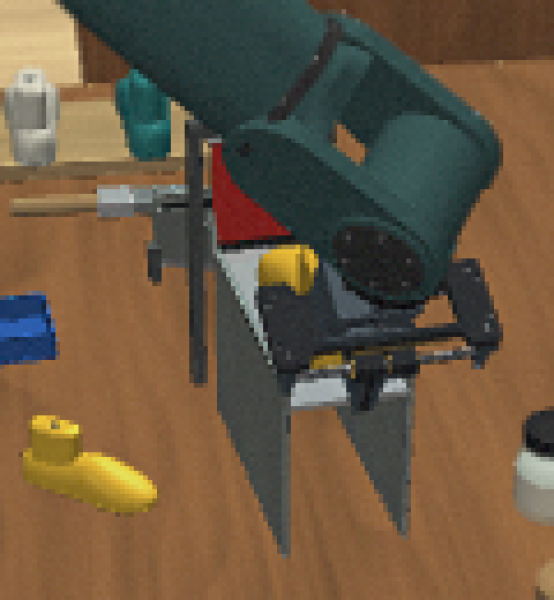

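Emit:
send_rows(series=[{"grip": 1, "dp": [0.009, 0, 0.004], "turn": [0, 0, 0]}, {"grip": 1, "dp": [0.018, 0, 0.009], "turn": [0, 0, 0]}, {"grip": 1, "dp": [0.024, 0, 0.012], "turn": [0, 0, 0]}, {"grip": 1, "dp": [0.03, 0, 0.015], "turn": [0, 0, 0]}, {"grip": 1, "dp": [0.036, 0, 0.018], "turn": [0, 0, 0]}, {"grip": 1, "dp": [0.043, 0, 0.021], "turn": [0, 0, 0]}, {"grip": 1, "dp": [0.051, 0, 0.025], "turn": [0, 0, 0]}, {"grip": 1, "dp": [0.06, 0, 0.029], "turn": [0, 0, 0]}, {"grip": 1, "dp": [0.069, 0, 0.034], "turn": [0, 0, 0]}, {"grip": 1, "dp": [0.078, 0, 0.038], "turn": [0, 0, 0]}, {"grip": 1, "dp": [0.087, 0, 0.043], "turn": [0, 0, 0]}, {"grip": 1, "dp": [0.096, 0, 0.047], "turn": [0, 0, 0]}, {"grip": 1, "dp": [0.102, 0, 0.05], "turn": [0, 0, 0]}, {"grip": 1, "dp": [0.108, 0, 0.053], "turn": [0, 0, 0]}, {"grip": 1, "dp": [0.108, 0, 0.053], "turn": [0, 0, 0]}])

```text
clock: 10.83
ee_pos: [0.5965, 0.0783, 0.1848]
orientation: [0.647, 0.729, 0.148, -0.168]
ft_force: [-1.0, -0.5, 0.5]
grip_width: 0.0007
```

```bash
python3 -c "
from h import *
from rig import snapshot
s=state();print(s['clock'],s['ee_pos'],loc(s['ee_pos']),s['grip_width'],s['ft_force'])
for x in (-.12,-.09,-.06):rel((*c(x,-.001),.186),target_R(y,.45),s)
b=snapshot('side');t=snapshot('top');w=snapshot('wrist');cv2.imwrite('pics/s6.png',np.hstack([cv2.resize(b[110:240,200:320],(400,433),interpolation=3),cv2.resize(t[140:240,140:290],(400,433),interpolation=3)]));cv2.imwrite('pics/w6.png',w)"
```

```text
10.8333 [0.59651664 0.07826469 0.18483252] (np.float64(-0.1489774667582988), np.float64(-0.0004071841373300005)) 0.0007314650534089454 [-1.03319635 -0.48079999  0.49355705]
dp [0.0266 0.0006 0.0116] turn [ 0.     -0.0012 -0.0013]
dp [0.0536 0.0005 0.0247] turn [ 0.     -0.0012 -0.0013]
dp [0.0806 0.0005 0.0377] turn [ 0.     -0.0012 -0.0013]
```

View pics/s6.png

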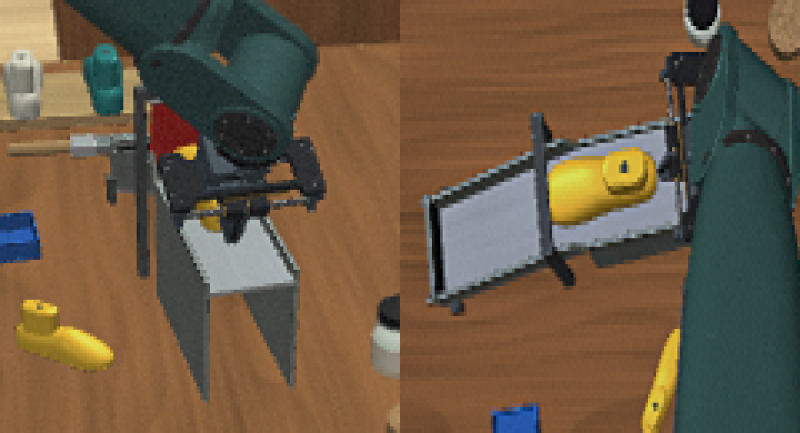

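View pics/w6.png

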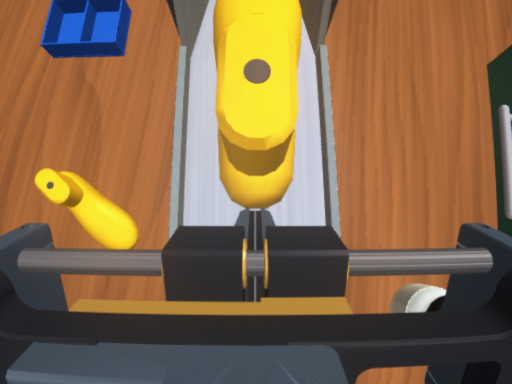

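Emit:
send_rows(series=[{"grip": 1, "dp": [0.006, 0, 0.002], "turn": [0, 0, 0]}, {"grip": 1, "dp": [0.014, 0, 0.006], "turn": [0, 0, 0]}, {"grip": 1, "dp": [0.023, 0, 0.01], "turn": [0, 0, 0]}, {"grip": 1, "dp": [0.032, 0, 0.014], "turn": [0, 0, 0]}, {"grip": 1, "dp": [0.041, 0, 0.018], "turn": [0, 0, 0]}, {"grip": 1, "dp": [0.05, 0, 0.022], "turn": [0, 0, 0]}, {"grip": 1, "dp": [0.059, 0, 0.026], "turn": [0, 0, 0]}, {"grip": 1, "dp": [0.068, 0, 0.03], "turn": [0, 0, 0]}, {"grip": 1, "dp": [0.077, 0, 0.035], "turn": [0, 0, 0]}, {"grip": 1, "dp": [0.083, 0, 0.038], "turn": [0, 0, 0]}, {"grip": 1, "dp": [0.083, 0, 0.038], "turn": [0, 0, 0]}, {"grip": 1, "dp": [0.083, 0, 0.038], "turn": [0, 0, 0]}])

```text
clock: 11.98
ee_pos: [0.5859, 0.1681, 0.1868]
orientation: [0.647, 0.729, 0.148, -0.167]
ft_force: [-0.2, -0.5, -0.3]
grip_width: 0.0004
```

```bash
python3 -c "
from h import *
from rig import snapshot
s=state();print(s['clock'],s['ee_pos'],loc(s['ee_pos']),s['grip_width'],s['ft_force'])
b=snapshot('side');t=snapshot('top');w=snapshot('wrist');cv2.imwrite('pics/s7.png',np.hstack([cv2.resize(b[110:240,200:320],(400,433),interpolation=3),cv2.resize(t[140:240,140:290],(400,433),interpolation=3)]));cv2.imwrite('pics/w7.png',w)"
```

```text
11.9833 [0.58585379 0.16807065 0.18677247] (np.float64(-0.05854112726627207), np.float64(-0.0006807447405369466)) 0.00037262646014826 [-0.16890037 -0.49841053 -0.27691113]
```

View pics/s7.png

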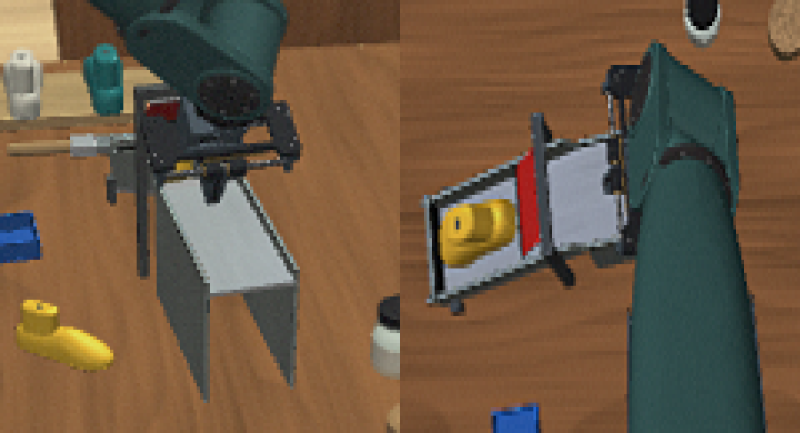

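View pics/w7.png

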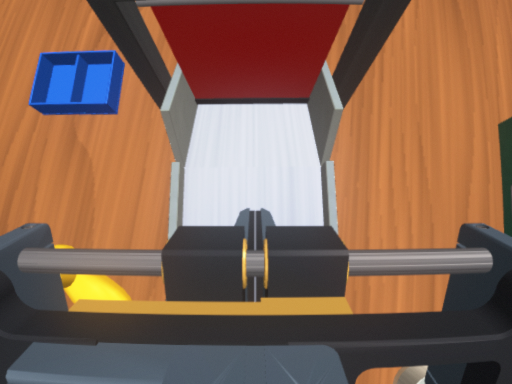

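Emit:
send_rows(series=[{"grip": 1, "dp": [-0.01, 0, -0.005], "turn": [0, 0, 0]}, {"grip": 1, "dp": [-0.03, 0, -0.014], "turn": [0, 0, 0]}, {"grip": 1, "dp": [-0.05, 0, -0.024], "turn": [0, 0, 0]}, {"grip": 1, "dp": [-0.07, 0, -0.033], "turn": [0, 0, 0]}, {"grip": 1, "dp": [-0.09, 0, -0.043], "turn": [0, 0, 0]}, {"grip": 1, "dp": [-0.1, 0, -0.055], "turn": [0, 0, 0]}, {"grip": 1, "dp": [-0.1, 0, -0.08], "turn": [0, 0, 0]}, {"grip": 1, "dp": [-0.1, 0, -0.1], "turn": [0, 0, 0]}])

```text
clock: 12.8
ee_pos: [0.6018, 0.0333, 0.2342]
orientation: [0.648, 0.728, 0.148, -0.168]
ft_force: [0.8, -0.9, 0.6]
grip_width: 0.0003
```

```bash
python3 -c "
from h import *
from rig import snapshot
s=state();print(s['clock'],s['ee_pos'],loc(s['ee_pos']),s['grip_width'],s['ft_force'])
b=snapshot('side');t=snapshot('top');w=snapshot('wrist');cv2.imwrite('pics/s8.png',np.hstack([cv2.resize(b[110:240,200:320],(400,433),interpolation=3),cv2.resize(t[150:230,140:240],(400,433),interpolation=3)]));cv2.imwrite('pics/w8.png',w)"
```

```text
12.8 [0.60182623 0.03330061 0.23417579] (np.float64(-0.19425365400224287), np.float64(-0.0002413521355334476)) 0.0003152237192045287 [ 0.76800731 -0.85589012  0.5765251 ]
```

View pics/s8.png

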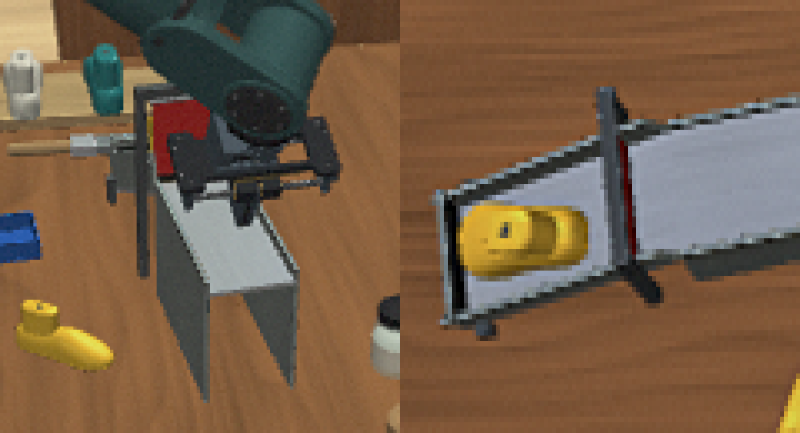

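View pics/w8.png

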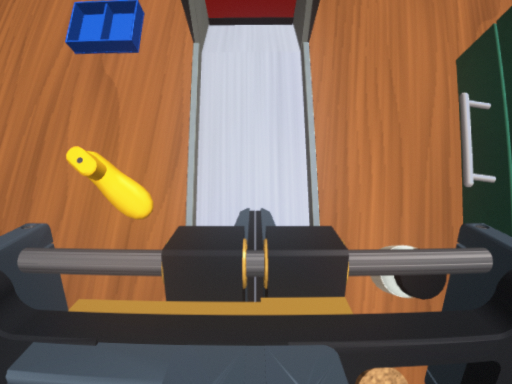

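Run:
```python
from h import *
from rig import snapshot
t=snapshot('top')
a=np.radians(28);d=np.array([np.cos(a),-np.sin(a)]);n=np.array([np.sin(a),np.cos(a)])
# toe at (95,15): chute x = .271 
s=(.271-.015*n[0])/d[0]-.095
def W(lx,ly,lz):
    q=np.array([0,.155])+d*(s+lx)+n*lz
    return (*c(q[0],ly),q[1])
im=cv2.resize(t[150:230,140:240],None,fx=6,fy=6,interpolation=3)
def L(P,col=(255,0,255)):
    q=proj('top',[W(*p) for p in P]);cv2.polylines(im,[np.int32((q-[140,150]+.5)*6)],False,col,1)
L([(-.082,-.018,.09),(-.082,.018,.09),(-.012,.018,.09),(-.012,-.018,.09),(-.082,-.018,.09)])
L([(-.095,0,0),(-.06,-.028,0),(.04,-.033,0),(.095,0,0),(.04,.033,0),(-.06,.028,0),(-.095,0,0)],(255,255,0))
cv2.imwrite('pics/ov9.png',im)
```

```text
(no output)
```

View pics/ov9.png

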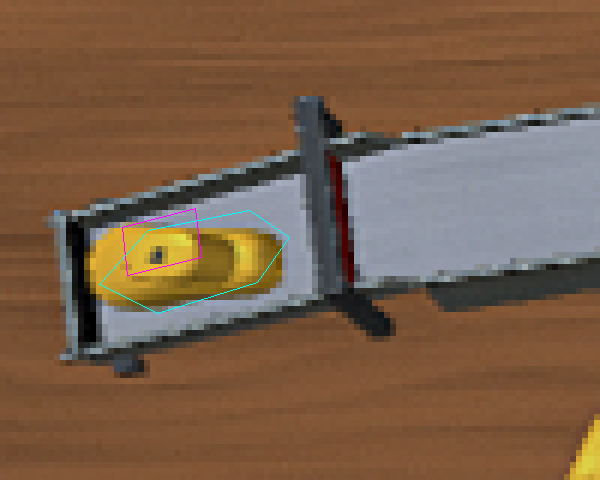

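```bash
python3 -c "
from h import *
rel((*c(-.15),.48),target_R(y,0));rel((*c(.12),.48),target_R(y,0))"
```

```text
dp [ 0.146  -0.0005 -0.2031] turn [ 0.0011 -0.4507 -0.0026]
dp [ 0.3891 -0.0013 -0.0854] turn [ 0.0011 -0.4507 -0.0026]
```

Emit:
send_rows(series=[{"grip": 1, "dp": [0.02, 0, -0.03], "turn": [0, -0.05, 0]}, {"grip": 1, "dp": [0.045, 0, -0.06], "turn": [0, -0.12, 0]}, {"grip": 1, "dp": [0.07, 0, -0.095], "turn": [0, -0.2, 0]}, {"grip": 1, "dp": [0.09, 0, -0.125], "turn": [0, -0.28, 0]}, {"grip": 1, "dp": [0.11, 0, -0.155], "turn": [0, -0.36, 0]}, {"grip": 1, "dp": [0.13, 0, -0.18], "turn": [0, -0.42, 0]}, {"grip": 1, "dp": [0.146, 0, -0.203], "turn": [0, -0.45, 0]}, {"grip": 1, "dp": [0.18, 0, -0.187], "turn": [0, -0.45, 0]}, {"grip": 1, "dp": [0.21, 0, -0.172], "turn": [0, -0.45, 0]}, {"grip": 1, "dp": [0.24, 0, -0.158], "turn": [0, -0.45, 0]}, {"grip": 1, "dp": [0.27, 0, -0.143], "turn": [0, -0.45, 0]}, {"grip": 1, "dp": [0.3, 0, -0.128], "turn": [0, -0.45, 0]}, {"grip": 1, "dp": [0.33, 0, -0.114], "turn": [0, -0.45, 0]}, {"grip": 1, "dp": [0.36, 0, -0.1], "turn": [0, -0.45, 0]}, {"grip": 1, "dp": [0.389, 0, -0.085], "turn": [0, -0.45, 0]}, {"grip": 1, "dp": [0.389, 0, -0.085], "turn": [0, -0.45, 0]}, {"grip": 1, "dp": [0.389, 0, -0.085], "turn": [0, -0.45, 0]}])

```text
clock: 14.42
ee_pos: [0.5639, 0.3474, 0.4777]
orientation: [0.663, 0.749, -0.001, -0.001]
ft_force: [-0.4, -0.1, 0.5]
grip_width: 0.0005
```

```bash
python3 -c "
from h import *
from rig import snapshot
s=state();print(s['clock'],s['ee_pos'],loc(s['ee_pos']),s['ft_force'])
b=snapshot('side');w=snapshot('wrist');cv2.imwrite('pics/s10.png',b);cv2.imwrite('pics/w10.png',w)"
```

```text
14.4167 [0.5639222  0.34737211 0.47766063] (np.float64(0.12209663408273082), np.float64(-0.0005888785822967215)) [-0.36082787 -0.08634441  0.54682477]
```

View pics/w10.png

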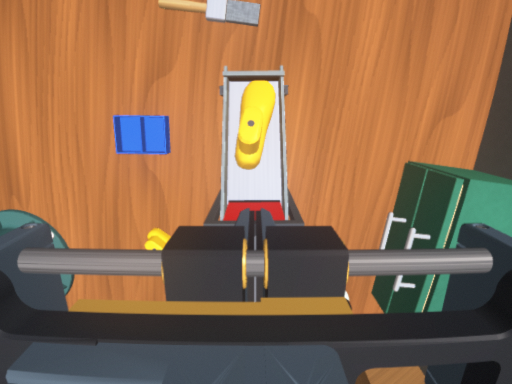

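View pics/s10.png

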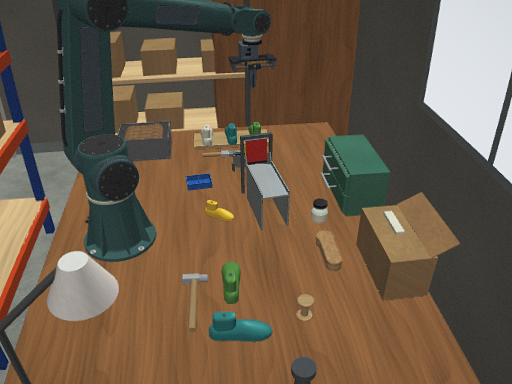

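Run:
```python
from h import *
from rig import snapshot
s=state();w=snapshot('wrist');a=cv2.imread('pics/w10.png');print(np.abs(w.astype(int)-a).max(axis=2)[60:200,215:300].max())
cv2.imwrite('pics/w11.png',cv2.resize(w[60:230,210:300],None,fx=3.5,fy=3.5,interpolation=3))
print(proj('wrist',[(*c(.271,.05),.06),(*c(.271,-.05),.06),(*c(.271,0),.02),(*c(.271,0),.027),(*c(.05,0),.139)],s).round(1))
```

```text
90
[[228.1  75.5]
 [281.   75.5]
 [254.6  78.3]
 [254.6  77.8]
 [254.4 199.7]]
```

View pics/w11.png

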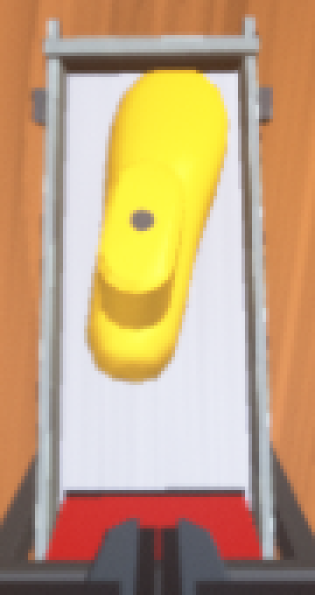

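Emit:
send_rows(series=[{"grip": 1, "dp": [0, 0, 0], "turn": [0, 0, 0]}, {"grip": 1, "dp": [0, 0, 0], "turn": [0, 0, 0]}, {"grip": 1, "dp": [0, 0, 0], "turn": [0, 0, 0]}, {"grip": 1, "dp": [0, 0, 0], "turn": [0, 0, 0]}, {"grip": 1, "dp": [0, 0, 0], "turn": [0, 0, 0]}, {"grip": 1, "dp": [0, 0, 0], "turn": [0, 0, 0]}, {"grip": 1, "dp": [0, 0, 0], "turn": [0, 0, 0]}, {"grip": 1, "dp": [0, 0, 0], "turn": [0, 0, 0]}, {"grip": 1, "dp": [0, 0, 0], "turn": [0, 0, 0]}, {"grip": 1, "dp": [0, 0, 0], "turn": [0, 0, 0]}])

```text
clock: 15.4
ee_pos: [0.5647, 0.346, 0.4793]
orientation: [0.664, 0.748, 0.0, -0.0]
ft_force: [0.0, -0.6, 0.3]
grip_width: 0.0003
```

Run:
```python
from h import *
from rig import snapshot
w=snapshot('wrist');t=snapshot('top')
cv2.imwrite('pics/w12.png',np.hstack([cv2.resize(w[60:230,210:300],None,fx=3.4,fy=3.4,interpolation=3),cv2.resize(cv2.imread('pics/w10.png')[60:230,210:300],None,fx=3.4,fy=3.4,interpolation=3)]))
cv2.imwrite('pics/t12.png',t);print(state()['clock'])
```

```text
15.5
```

View pics/w12.png

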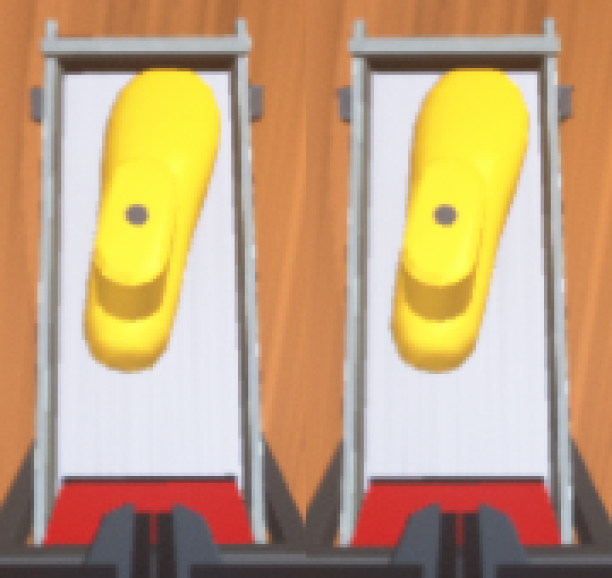

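View pics/t12.png

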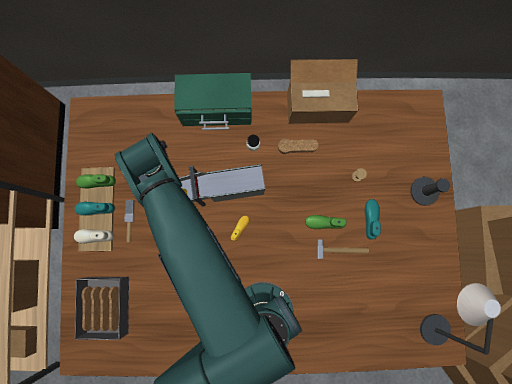

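```bash
python3 -c "
from rig import finish_job
print(finish_job())"
```

```text
the job is handed in; nothing more can be done
None
```

I set the yellow last down on the loading deck, sole down with its toe to the flap, and let go of it. I then pushed its heel with the closed fingertips until it went through the flap and slid down to the stop. The job was handed in at 15.5 s.

**Last checks:** wrist and top pictures show the last sole down with its toe at the end stop, and two wrist pictures about a second apart show it at rest. The flap is shut behind it. The gripper hung in the air well above the chute and, by the poses, stayed well behind the flap throughout the push. The bystanders look unmoved. Each reading I took of the outside force was under 4 N.

**Not ideal:** the last lies about 10–13° askew between the ramp's sides. When it reached the stop, one top picture showed it turned at an odd angle, and it then settled sole down. I left it there rather than reach into the ramp.

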